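Take the maul from its stand, ready to strike

ROBOT

A 6-joint arm with a two-finger parallel gripper is mounted at the origin on the work surface. World frame = base frame: x ahead of the robot, y to its left, z up, the work surface at z = 0. Lengths are in m, angles in rad, forces in N, time in s.
With the tool pointing down it reaches from about 0.275 to 0.825 m from the base axis. Payload 4.9 kg.
Tool frame: the origin (TCP) lies at the very end of the fingers, on their centre line; the grasp point (between the pads) lies grasp_offset behind it (grasp_offset is the distance from the TCP to the grasp point, in m); z points along the fingers, y is the line along which they close (so a half turn about z gives the same grasp; the last joint's range is limited). The gripper opens to 85 mm and grips with 20 to 120 N. Pads are 22 mm wide; open, the fingers measure 114 mm over their backs; the gripper's body (76 mm by 85 mm) begins 54 mm behind the grasp point. The pads swing forward as they close: fully open they stand 13 mm farther back than shut.
Start: joints at [-1.453, 0.326, -0.193, 1.052, 0, 1.437], TCP at [0.137, -0.533, 0.231] pointing down, gripper open.
Joint ranges: [-2.65, 2.65], [-0.97, 1.79], [-1.3, 1.35], [-1.93, 2.1], [-1.47, 1.37], [-3.14, 3.14]. Speed limits (rad/s): [2.57, 2.57, 3.14, 3.14, 3.14, 3.14].

INTERFACE

Orientations are given as a unit quaternion [x, y, z, w].
In Python, from rig import * gives the robot as it stands.
- The arm moves only by the shell command python3 -m jog 'ROWS' [FORCE]. ROWS is JSON, a list of rows, each an object with "grip": the opening, from -1 (shut) to 1 (fully open); "linear": the shift along the tool's x, y, z each as a share of 0.03 m, from -1 to 1, a list of three; "rot": the turn, a rotation vector about the tool's x, y, z each as a share of 4 degrees, from -1 to 1, a list of three. In form: [{"grip": grip, "linear": [dx, dy, dz], "rot": [ax, ay, az]}, ...]. A call has 1 to 12 rows; each row shifts and turns the commanded pose from where the row before left it, along the tool's axes as they then stand; what a row does not reach is not made up. A row lasts 1/12 s, in which the tool goes at most 41.7 mm and 7.16 degrees, less where a joint would pass 70% of its speed; a pose out of reach is approached as far as the arm can. A call with a number of a shift or a turn outside -1 to 1 is refused whole. A call with a gripper value outside its range is refused whole. The fingers move at their own pace and stop on an object; FORCE is the grip in N (left out, the last holds). Time passes only in rows, so rows that do not move let the fingers close. It gives the time, the measured TCP pose, the force, the opening and the grip force at its end, in the units of the state.
- state(): the state, without advancing time (a new reading comes with each control period).
- capture(name): name is "scene" or "side" or "wrist"; returns (picture, depth): 480x640x3 uint8, red, green, blue; 480x640 float32, m along the optical axis (not along the pixel's ray), 0 where there is no reading.
- calibration(name): a dict with "fx", "fy", "cx", "cy" (pixels), "world_to_cam" (4x4, takes a point from world to camera coordinates); the wrist camera has in their place "tool_from_camera" (4x4, takes a point from camera to tool coordinates, whose origin is the TCP and whose axes are the flange's). Camera axes: x right, y up, looking along -z (the intrinsics and any distortion apply to the point x, -y, -z); pixel columns grow to the right and rows downward; lengths in m; the calibration is good to about 2 mm. A picture is of the moment at which its call begins: read the wrist's pose just before it. calibration takes no time and is no camera call.
- job_done(): hands the job in; it is judged then, once.
Trained networks look in the newest picture that a camera, given by its name, has taken for a name from the list of things; names that differ only in an ending like _2 or _b are one class to them, and where a whole thing is asked for, a point or a joint stands for the part that bears it (a point fixed in the world has none). Each returns a list of dicts, best first, with "conf" (0 to 1); they miss things now and then, are a little off and sometimes report something else, mostly with a low value. They report only what shows in the picture. A call takes as long as a camera call. They do not tell look-alikes from the thing itself.
- recognise(camera, label): "box" ([left, top, width, height] as shares, 0 to 1, of the picture: columns of its width, rows of its height, round what is visible of it).
The state is a dict: "t": time; "qpos": joint angles; "joint_velocities": joint speeds; "joint_efforts": joint torques, N m; "tcp_pos": TCP position; "eef_rot": TCP orientation; "force": force on the tool from outside, world axes, zero at the start; "wrist_torque": the same for the moment, N m; "width": finger opening in m; "gripper_force": force on a finger pad.
Only numpy, scipy, OpenCV 4.12 (cv2) and the standard library are available. Lean on these libraries where they do the work, as an engineer would, in place of code of your own. Each camera call takes 0.05 s, during which the arm holds its last target. There are 200 camera calls.

TASK

Fold the carry handle of the maul stand back, towards the robot, until it clicks home in its end detent and stays there. Then draw the maul lengthwise out of its slanted socket, turn it level and hold it still with its head over the middle of the stone slab, raised a good hand's breadth (about 15 cm) above it, ready for a blow. Finish while still holding the maul there, touching nothing else with it, and leave the bottle, the spool and the wax where they are.

Things in the scene. Friction and masses are not known exactly. Their poses are not given: they have to be found in the camera images.
- stand: wooden maul stand, fixed to the bench; base board 150 x 115 x 18 mm (x -80 to +70 from the origin), origin at the underside of the base below the handle's hinge. Its x axis is level and points the way the maul leans (roughly away from the robot, yaw within +-0.35 rad), z up. A square wooden socket slants up at 45 degrees along +x+z, outside 47 mm square. Two cheeks (y +-35 to +-47 mm, x +-25 mm, up to z = 83 mm) carry the handle's hinge.
- socket_mouth (a point): centre of the socket's mouth, on the socket's axis, 20 mm ahead of the stand's origin and 98 mm above the bench; bore 27 mm square and 70 mm deep along the 45 degree slant; axes as the stand's
- handle_hinge (a point): middle of the handle's hinge axis (parallel to the stand's y), 65 mm above the bench; axes as the stand's
- handle_bar (a point): centre of the grip of the U-shaped carry handle, 140 mm from the hinge: a level dark wooden rod, 13 mm thick, 80 mm long along the stand's y, on a bail of 10 mm steel wire 122 mm wide over all. Its x axis is the direction opposite to the way the grip travels as the handle folds back, z points from hinge to grip.
- handle (a joint): angle of the carry handle, rad: 0 = upright, growing as it folds back along the stand's -x (towards the robot), 1.5 = end stop, almost level (grip then 75 mm above the bench). Starts at 0 to 0.3. Stiff hinge; a spring detent resists from about 0.95 to 1.2 (some 2 N at the grip), and from 1.3 on pulls the handle into its seat at 1.5 and holds it. Seated = above 1.42.
- maul: the maul: round wooden grip 24 mm in diameter, 135 mm long, then a round white plastic head 75 mm long, 43 mm in diameter widening to 50 at its end; 0.26 to 0.38 kg, centre of mass 150 mm from the butt. Origin at the butt's centre; z runs along it from butt to head. At first its lowest 70 mm are in the socket, head up, leaning about 48 degrees from upright; 65 mm of bare grip show.
- maul_neck (a point): place to grasp: on the maul's axis, in the middle of the bare part of the grip, 102 mm from the butt and 33 mm before the head; 24 mm in diameter; axes as the maul's
- maul_head (a point): centre of the maul's head, on the axis, 172.5 mm from the butt; axes as the maul's
- maul_butt (a point): centre of the butt end of the maul's grip; axes as the maul's
- slab_top (a point): centre of the top face of the square marble pounding slab, 160 x 160 x 30 mm, fixed on the bench; its top is 30 mm above the bench
- slab: the slab; origin at the centre of its underside
- dye_bottle: bystander: amber glass bottle, 60 mm in diameter, 120 mm high, origin at the centre of its underside
- thread_spool: bystander: pale thread spool, 44 mm in diameter, 47 mm high, origin at the centre of its underside
- beeswax: bystander: block of wax, 60 x 40 x 22 mm, origin at the centre of its underside
Things that resemble listed ones, but are neither listed nor needed, are in the scene too. What is meant by the stand is not purple, and is the smaller of those in its own colour.

How it is judged:
On the way, in this order (a step that is already met when the one before it is completed fails the run):
1. the carry handle is folded back and seated in its end detent (value of joint handle above 1.42 rad), for 0.3 s.
2. the maul is drawn clear of its socket, held in the gripper (distance between maul_butt and socket_mouth above 0.02 m and height (world z) of maul_butt above 0.1 m and contact force between maul and stand below 0.2 N and contact force between the fingers and maul above 2 N), for 0.2 s.
At the end, for the whole second after the job is handed in: Handle still seated (above 1.42 rad); the gripper holds the maul still, level within 0.2 rad, its head centre within 55 mm of the slab's centre in plan and 100 mm or more above its top, butt 110 mm or more above the bench; the maul touches neither stand nor slab (value of joint handle above 1.42 rad and angle between maul_head's own z axis and vertical between 1.37 and 1.77 rad and horizontal distance between maul_head and slab_top below 0.055 m and height (world z) of maul_head above 0.13 m and height (world z) of maul_butt above 0.11 m and contact force between the fingers and maul above 2 N and contact force between maul and stand below 0.2 N and contact force between maul and slab below 0.2 N and linear speed of maul below 0.03 m/s and angular speed of maul below 0.2 rad/s); the arm keeps its last pose, push and grip.
It fails at once if the dye bottle is disturbed (moved over 25 mm) (distance of dye_bottle from where it was at the start of the episode above 0.025 m).
It fails at once if the thread spool is disturbed (moved over 25 mm) (distance of thread_spool from where it was at the start of the episode above 0.025 m).
It fails at once if the block of beeswax is disturbed (moved over 25 mm) (distance of beeswax from where it was at the start of the episode above 0.025 m).
It also fails if it takes over 58 s, if anything falls off the work surface, if the arm or the gripper's body presses on something with over 40 N, if the wrist force passes 120 N, or if a joint passes its speed limit or range.

## Working session

There is one attempt and no reset: what is moved stays moved. The work goes in short steps, Python scripts to look and compute and a shell command to move; the robot and the scene stay as the last step left them, time stands still between calls to the robot, and variables do not carry over. Pictures are saved under pics/ and viewed, at most 10 in all, crops included, and the job is handed in when it is done.

```bash
mkdir -p pics; cat > h.py <<'E'
from rig import *
import numpy as np, cv2
from scipy.spatial.transform import Rotation as R
def cloud(name):
    s=state(); im,d=capture(name); c=calibration(name)
    v,u=np.mgrid[:480,:640]
    P=np.stack([(u-c['cx'])/c['fx']*d,-(v-c['cy'])/c['fy']*d,-d,np.ones_like(d)],-1)
    if name=='wrist':
        T=np.eye(4);T[:3,:3]=R.from_quat(s['eef_rot']).as_matrix();T[:3,3]=s['tcp_pos'];M=T@np.array(c['tool_from_camera'])
    else: M=np.linalg.inv(np.array(c['world_to_cam']))
    W=(P@M.T)[...,:3]; W[d==0]=np.nan
    return im,W
E
python3 - <<'E'
from h import *
ims=[]
for n in('scene','side'):
    im,W=cloud(n); np.save(n+'.npy',W); cv2.imwrite('pics/%s0.png'%n,im[...,::-1])
    c=calibration(n); print(n,{k:c[k] for k in c if k!='world_to_cam'})
    for l in('stand','maul','slab','handle','dye_bottle','thread_spool','beeswax'):
        print(l,[(round(r['conf'],2),[int(b*k) for b,k in zip(r['box'],(640,480,640,480))]) for r in recognise(n,l)[:4]])
print(state()); print([k for k in globals() if 'off' in k], grasp_offset if 'grasp_offset' in globals() else '')
E
```

```text
scene {'fx': 625.1345728324768, 'fy': 625.1345728324768, 'cx': 325.82703035535843, 'cy': 252.9405766603855}
stand [(0.94, [151, 130, 96, 145]), (0.92, [366, 232, 79, 115]), (0.79, [375, 132, 68, 93]), (0.58, [407, 277, 56, 27])]
maul [(0.84, [408, 276, 57, 30])]
slab [(0.85, [215, 298, 99, 85])]
handle [(0.95, [158, 130, 67, 98]), (0.72, [383, 235, 52, 75]), (0.68, [397, 133, 39, 60])]
dye_bottle [(0.86, [435, 211, 26, 45]), (0.56, [363, 230, 81, 116])]
thread_spool [(0.74, [354, 364, 21, 27]), (0.2, [408, 274, 58, 30])]
beeswax [(0.78, [150, 309, 29, 25])]
side {'fx': 484.3017784714846, 'fy': 484.3017784714846, 'cx': 315.6604961279987, 'cy': 237.4466320934971}
stand [(0.96, [178, 201, 91, 122]), (0.93, [221, 339, 118, 138]), (0.74, [427, 162, 91, 164])]
maul [(0.82, [155, 203, 55, 60])]
slab [(0.89, [284, 212, 84, 55])]
handle [(0.83, [252, 336, 45, 139]), (0.74, [494, 162, 15, 46]), (0.74, [224, 225, 20, 21]), (0.6, [196, 203, 39, 96])]
dye_bottle [(0.68, [174, 342, 47, 68])]
thread_spool [(0.64, [228, 222, 14, 25])]
beeswax []
{'t': 0.8, 'qpos': array([-1.45320221e+00,  3.26162147e-01, -1.92606593e-01,  1.05199068e+00,
       -1.44085331e-05,  1.43661378e+00]), 'joint_velocities': array([-7.12870420e-05, -2.19921102e-03,  1.02598085e-03,  1.64193950e-03,
        7.05722926e-04, -5.90103188e-04]), 'joint_efforts': array([-1.63937516e-04, -4.43273377e+01,  2.62745941e+01,  8.39185668e-04,
        1.91959934e-04,  1.51770713e-06]), 'tcp_pos': array([ 0.13703714, -0.53267436,  0.23129896]), 'eef_rot': array([ 9.92086523e-01,  1.25556085e-01, -7.35705989e-06,  1.83913738e-05]), 'force': array([ 0.48056305,  0.08638497, -0.55465027]), 'wrist_torque': array([-0.02998923, -0.02926961, -0.01773996]), 'gripper_force': 0.0, 'width': 0.08582214635841962}
['grasp_offset'] 0.0187
```

View pics/scene0.png

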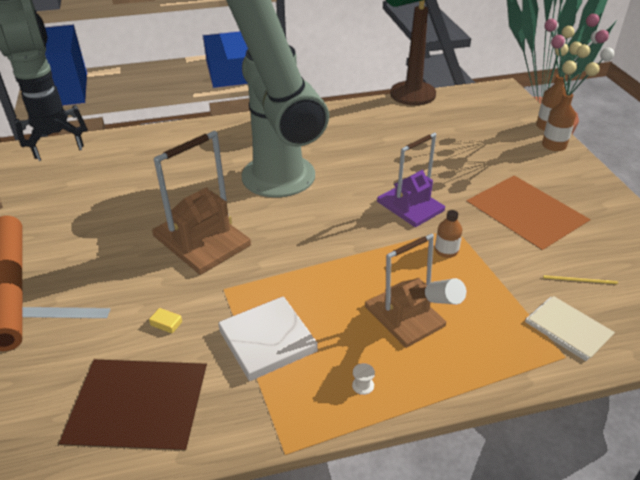

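View pics/side0.png

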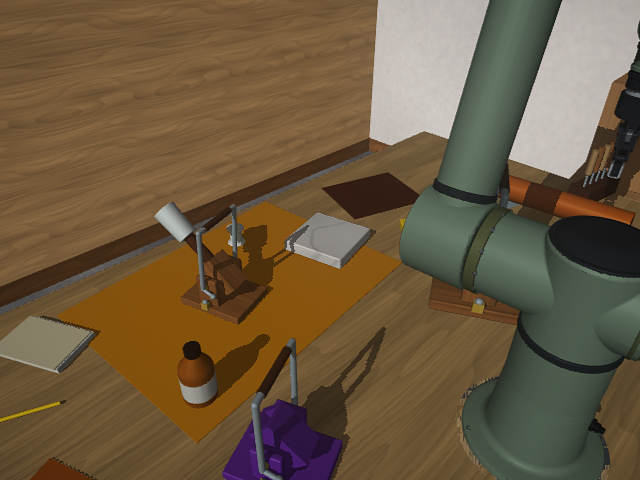

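The scene picture shows three candidates for the stand: large brown (200,215), purple (412,190) and small brown with the maul (405,300). By the description it is the small brown one. The slab is at (267,337), bottle (449,232), spool (364,378) and wax (165,320). Next I measure these and check the choice in a crop.

```bash
python3 - <<'E'
from h import *
W=np.load('scene.npy'); im=cv2.imread('pics/scene0.png'); S=np.load('side.npy'); im2=cv2.imread('pics/side0.png')
def reg(W,l,t,w,h): return W[t:t+h,l:l+w].reshape(-1,3)
def sel(P,lo,hi): return P[(P[:,2]>lo)&(P[:,2]<hi)]
# slab
for n,b,lo,hi in(('slab',(210,293,110,95),.022,.04),('bottle',(433,205,32,55),.03,.09),('spool',(350,360,30,34),.01,.055),('wax',(146,305,38,34),.015,.03)):
    P=sel(reg(W,*b),lo,hi); r=cv2.minAreaRect(P[:,:2].astype(np.float32)); print(n,len(P),np.round(np.median(P,0),3),'rect',np.round(r[0],3),np.round(r[1],3),round(r[2],1))
# base board
A=np.vstack([reg(W,360,230,90,118),reg(S,178,201,91,122)])
B=sel(reg(W,360,230,90,118),.012,.024); r=cv2.minAreaRect(B[:,:2].astype(np.float32)); print('base',len(B),r); print(np.round(cv2.boxPoints(r),3))
# maul head : white pixels
for nm,W_,I,b in(('scene',W,im,(425,272,45,36)),('side',S,im2,(150,198,50,50))):
    l,t,w,h=b; m=I[t:t+h,l:l+w].min(-1)>140; P=W_[t:t+h,l:l+w][m]; P=P[np.isfinite(P[:,0])&(P[:,2]>.1)]; print(nm,'head',len(P),np.round(np.median(P,0),3),np.round(P.min(0),3),np.round(P.max(0),3))
    np.save('head_%s.npy'%nm,P)
# handle bar: highest brown points
for nm,W_,b in(('scene',W,(380,232,60,30)),('side',S,(190,200,52,35))):
    P=sel(reg(W_,*b),.185,.23); print(nm,'bar',len(P),np.round(np.median(P,0),3),np.round(P.min(0),3),np.round(P.max(0),3))
    if len(P)>5: q=P-P.mean(0);print(np.round(np.linalg.svd(q)[2][0],3))
cv2.imwrite('pics/c1.png',cv2.resize(np.hstack([im[225:355,350:480],im2[195:325,150:280]]),(800,400),interpolation=3))
E
```

```text
slab 4440 [ 0.62  -0.146  0.03 ] rect [ 0.612 -0.143] [0.165 0.162] 15.7
bottle 555 [0.452 0.33  0.065] rect [0.441 0.336] [0.06  0.047] 55.0
spool 430 [0.78  0.02  0.046] rect [0.774 0.022] [0.042 0.043] 74.1
wax 415 [ 0.509 -0.352  0.022] rect [ 0.507 -0.352] [0.064 0.044] 52.6
base 1602 ((0.5737181901931763, 0.2335757613182068), (0.1699427366256714, 0.30304083228111267), 31.943368911743164)
[[0.421 0.317]
 [0.582 0.06 ]
 [0.726 0.15 ]
 [0.566 0.407]]
scene head 433 [0.74  0.209 0.19 ] [0.712 0.185 0.17 ] [0.758 0.234 0.21 ]
side head 540 [0.703 0.216 0.177] [0.589 0.196 0.14 ] [0.735 0.234 0.21 ]
scene bar 358 [0.612 0.163 0.208] [0.587 0.106 0.185] [0.635 0.222 0.215]
[ 0.332 -0.943  0.036]
side bar 331 [0.606 0.166 0.21 ] [0.585 0.11  0.185] [0.632 0.223 0.214]
[-0.335  0.94   0.064]
```

View pics/c1.png

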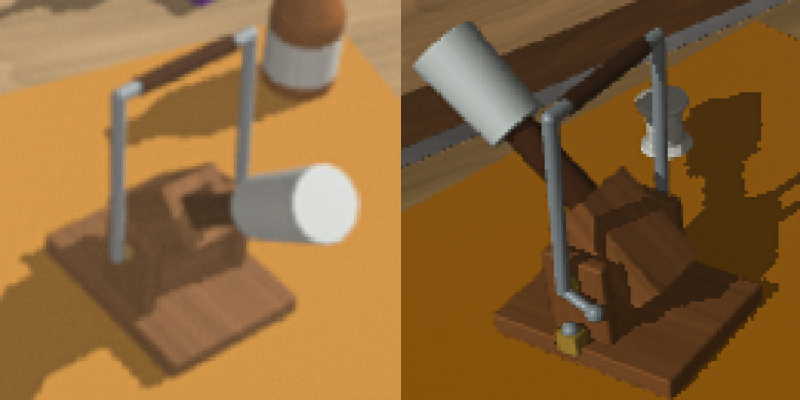

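The crop confirms the choice: a brown stand with the maul and an upright handle, neither purple nor the big brown one. One more measurement covers the stand origin, the maul axis and the height of the obstacles along the way.

```bash
python3 - <<'E'
from h import *
W=np.load('scene.npy'); S=np.load('side.npy')
big=W[125:280,145:250].reshape(-1,3); k=big[(big[:,2]>.06)&(big[:,0]>0.1)]; print('bigstand',np.round(k.min(0),3),np.round(k.max(0),3))
A=np.vstack([W[225:350,355:475].reshape(-1,3),S[198:325,150:272].reshape(-1,3)])
A=A[np.isfinite(A[:,0])&(np.hypot(A[:,0]-.62,A[:,1]-.167)<.15)]
yaw=.343; xs=np.array([np.cos(yaw),np.sin(yaw)]); ys=np.array([-xs[1],xs[0]])
B=A[(A[:,2]>.013)&(A[:,2]<.023)]
r=cv2.minAreaRect(B[:,:2].astype(np.float32)); print('base rect',r,len(B))
for n in(xs,ys): p=(B[:,:2]-[.623,.1675])@n; print(np.round(np.percentile(p,[0,1,5,95,99,100]),3))
# bar points: brown part
C=A[(A[:,2]>.19)]; u=(C[:,:2]-[.623,.1675])@xs; v=(C[:,:2]-[.623,.1675])@ys; m=(u<.04)
print('bar u,v,z',np.round(np.percentile(u[m],[2,50,98]),3),np.round(np.percentile(v[m],[2,50,98]),3),np.round(np.percentile(C[m][:,2],[50,98]),3))
H=A[(A[:,2]>.13)]; u=(H[:,:2]-[.623,.1675])@xs; v=(H[:,:2]-[.623,.1675])@ys; m=u>.045
print('head u,v,z',[np.round(np.percentile(a[m],[1,50,99]),3) for a in(u,v,H[:,2])])
E
```

```text
bigstand [ 0.19  -0.319  0.06 ] [ 0.311 -0.17   0.299]
base rect ((0.6150723099708557, 0.16964256763458252), (0.1558605134487152, 0.12693721055984497), 18.658458709716797) 2960
[-0.085 -0.081 -0.077  0.064  0.068  0.071]
[-0.06  -0.057 -0.053  0.059  0.062  0.068]
bar u,v,z [-0.02  -0.014 -0.007] [-0.058  0.004  0.063] [0.209 0.213]
head u,v,z [array([0.05 , 0.097, 0.137]), array([-0.024,  0.004,  0.027]), array([0.133, 0.179, 0.207])]
```

```bash
cat >> h.py <<'E'
from scipy.optimize import least_squares
O=np.array([.622,.170,0]); YAW=.337
Rs=R.from_euler('z',YAW)
def tool(xdir,zdir):
    x=np.array(xdir,float);z=np.array(zdir,float);x/=np.linalg.norm(x);z/=np.linalg.norm(z); return R.from_matrix(np.c_[x,np.cross(z,x),z])
def plan(p,Rt,n,start=None):
    "constant row (linear, rot) which takes the present pose to p,Rt in n rows"
    s=state(); p0,R0=start if start else (s['tcp_pos'],R.from_quat(s['eef_rot']))
    w=(R0.inv()*Rt).as_rotvec()/n
    def end(d):
        q,r=np.array(p0),R0
        for i in range(n): q=q+r.apply(d*.03); r=r*R.from_rotvec(w)
        return q
    d=least_squares(lambda d:end(d)-p,np.zeros(3)).x
    print(n,'rows linear',np.round(d,2),'rot',np.round(np.degrees(w)/4,2))
def show():
    s=state(); r=R.from_quat(s['eef_rot']).as_matrix()
    print('t',round(s['t'],2),'tcp',np.round(s['tcp_pos'],4),'x',np.round(r[:,0],3),'z',np.round(r[:,2],3),'F',np.round(s['force'],1),'w',round(s['width'],4),'gf',round(s['gripper_force'],1),'q',np.round(s['qpos'],2))
E
python3 - <<'E'
from h import *
s=state(); p=s['tcp_pos']+[0,0,.144]; r=R.from_quat(s['eef_rot'])
Rt=tool(Rs.apply([0,1,0]),[0,0,-1])
plan(np.array([.609,.166,.33]),Rt,31,(p,r))
E
```

```text
31 rows linear [1.02 0.08 0.05] rot [ 0.    0.   -0.77]
```

```bash
python3 -m jog '[{"grip":1,"linear":[0,0,-0.8],"rot":[0,0,0]},{"grip":1,"linear":[0,0,-1],"rot":[0,0,0]},{"grip":1,"linear":[0,0,-1],"rot":[0,0,0]},{"grip":1,"linear":[0,0,-1],"rot":[0,0,0]},{"grip":1,"linear":[0,0,-1],"rot":[0,0,0]}]'
```

```text
t: 1.22
tcp_pos: [0.137, -0.5324, 0.3768]
eef_rot: [0.992, 0.126, 0.0, 0.0]
force: [1.0, -0.5, 0.7]
width: 0.0852
gripper_force: 0.0
```

```bash
python3 -m jog '[{"grip":1,"linear":[0.96,0.08,0.05],"rot":[0,0,-0.72]},{"grip":1,"linear":[0.96,0.08,0.05],"rot":[0,0,-0.72]},{"grip":1,"linear":[0.96,0.08,0.05],"rot":[0,0,-0.72]},{"grip":1,"linear":[0.96,0.08,0.05],"rot":[0,0,-0.72]},{"grip":1,"linear":[0.96,0.08,0.05],"rot":[0,0,-0.72]},{"grip":1,"linear":[0.96,0.08,0.05],"rot":[0,0,-0.72]},{"grip":1,"linear":[0.96,0.08,0.05],"rot":[0,0,-0.72]},{"grip":1,"linear":[0.96,0.08,0.05],"rot":[0,0,-0.72]},{"grip":1,"linear":[0.96,0.08,0.05],"rot":[0,0,-0.72]},{"grip":1,"linear":[0.96,0.08,0.05],"rot":[0,0,-0.72]},{"grip":1,"linear":[0.96,0.08,0.05],"rot":[0,0,-0.72]},{"grip":1,"linear":[0.96,0.08,0.05],"rot":[0,0,-0.72]}]'
python3 -m jog '[{"grip":1,"linear":[0.96,0.08,0.05],"rot":[0,0,-0.72]},{"grip":1,"linear":[0.96,0.08,0.05],"rot":[0,0,-0.72]},{"grip":1,"linear":[0.96,0.08,0.05],"rot":[0,0,-0.72]},{"grip":1,"linear":[0.96,0.08,0.05],"rot":[0,0,-0.72]},{"grip":1,"linear":[0.96,0.08,0.05],"rot":[0,0,-0.72]},{"grip":1,"linear":[0.96,0.08,0.05],"rot":[0,0,-0.72]},{"grip":1,"linear":[0.96,0.08,0.05],"rot":[0,0,-0.72]},{"grip":1,"linear":[0.96,0.08,0.05],"rot":[0,0,-0.72]},{"grip":1,"linear":[0.96,0.08,0.05],"rot":[0,0,-0.72]},{"grip":1,"linear":[0.96,0.08,0.05],"rot":[0,0,-0.72]},{"grip":1,"linear":[0.96,0.08,0.05],"rot":[0,0,-0.72]},{"grip":1,"linear":[0.96,0.08,0.05],"rot":[0,0,-0.72]}]'
python3 - <<'E'
from h import *
show(); Rt=tool(Rs.apply([0,1,0]),[0,0,-1])
plan(np.array([.609,.166,.33]),Rt,9)
E
```

```text
t: 2.22
tcp_pos: [0.4465, -0.3847, 0.3571]
eef_rot: [0.909, 0.416, 0.0, 0.0]
force: [0.1, -0.7, -0.7]
width: 0.0855
gripper_force: 0.0
t: 3.22
tcp_pos: [0.6163, -0.0882, 0.339]
eef_rot: [0.745, 0.667, -0.0, -0.0]
force: [0.5, 0.1, -0.5]
width: 0.0856
gripper_force: 0.0
t 3.22 tcp [ 0.6163 -0.0882  0.339 ] x [0.11  0.994 0.   ] z [-0.  0. -1.] F [ 0.5  0.1 -0.5] w 0.0856 gf 0.0 q [-0.26  0.43  0.23  1.37 -0.    1.42]
9 rows linear [0.95 0.06 0.03] rot [-0.   -0.   -0.71]
```

```bash
python3 -m jog '[{"grip":1,"linear":[0.95,0.06,0.03],"rot":[0,0,-0.71]},{"grip":1,"linear":[0.95,0.06,0.03],"rot":[0,0,-0.71]},{"grip":1,"linear":[0.95,0.06,0.03],"rot":[0,0,-0.71]},{"grip":1,"linear":[0.95,0.06,0.03],"rot":[0,0,-0.71]},{"grip":1,"linear":[0.95,0.06,0.03],"rot":[0,0,-0.71]},{"grip":1,"linear":[0.95,0.06,0.03],"rot":[0,0,-0.71]},{"grip":1,"linear":[0.95,0.06,0.03],"rot":[0,0,-0.71]},{"grip":1,"linear":[0.95,0.06,0.03],"rot":[0,0,-0.71]},{"grip":1,"linear":[0.95,0.06,0.03],"rot":[0,0,-0.71]},{"grip":1,"linear":[0,0,0],"rot":[0,0,0]},{"grip":1,"linear":[0,0,0],"rot":[0,0,0]}]'
python3 - <<'E'
from h import *
show(); im,W=cloud('wrist'); cv2.imwrite('pics/w1.png',im[...,::-1])
P=W.reshape(-1,3); P=P[np.isfinite(P[:,0])]
L=Rs.inv().apply(P-O)
m=(L[:,2]>.19)&(L[:,2]<.225)&(abs(L[:,0])<.045)&(abs(L[:,1])<.08); B=L[m]
print('bar',m.sum(),[np.round(np.percentile(B[:,i],[2,25,50,75,98]),4) for i in range(3)])
c=np.polyfit(B[:,1],B[:,0],1); print('slope',c)
m=(L[:,2]>.014)&(L[:,2]<.022)&(np.hypot(L[:,0],L[:,1])<.12); r=cv2.minAreaRect(L[m][:,:2].astype(np.float32)); print('base(stand fr.)',r)
E
```

```text
t: 4.13
tcp_pos: [0.6096, 0.1667, 0.3311]
eef_rot: [0.579, 0.815, -0.0, 0.0]
force: [1.3, -0.3, -0.2]
width: 0.0857
gripper_force: 0.0
t 4.13 tcp [0.6096 0.1667 0.3311] x [-0.33   0.944 -0.   ] z [-0. -0. -1.] F [ 1.3 -0.3 -0.2] w 0.0857 gf 0.0 q [ 0.15  0.45  0.25  1.37 -0.    1.39]
bar 2318 [array([-0.0196, -0.0165, -0.0136, -0.0107, -0.0076]), array([-0.0556, -0.0234,  0.0053,  0.0314,  0.0579]), array([0.2047, 0.2077, 0.2089, 0.2099, 0.2112])]
slope [-0.00136143 -0.01348207]
base(stand fr.) ((-0.006149567663669586, -0.0001736953854560852), (0.1135096549987793, 0.14997093379497528), 89.94544219970703)
```

View pics/w1.png

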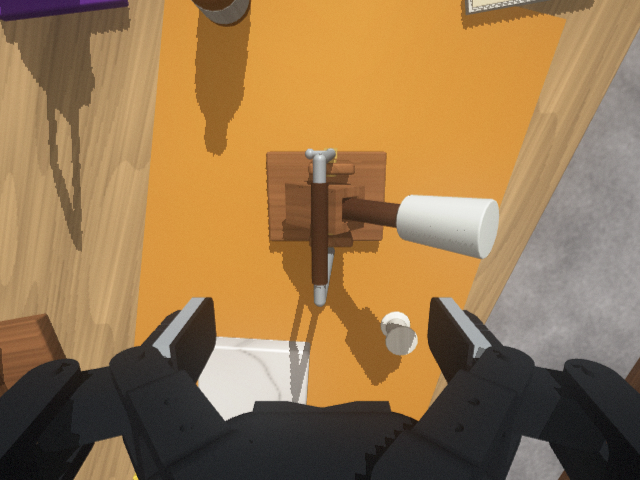

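The wrist picture shows the bar at (320,240), right between the open fingers, with the neck at (375,212) and the head at (450,225). The stand frame is confirmed. I go down and grip the bar.

```bash
python3 -m jog '[{"grip":0.2,"linear":[0,0,0.9],"rot":[0,0,0]},{"grip":0.2,"linear":[0,0,1],"rot":[0,0,0]},{"grip":0.2,"linear":[0,0,1],"rot":[0,0,0]},{"grip":0.2,"linear":[0,0,1],"rot":[0,0,0]},{"grip":0.2,"linear":[0,0,1],"rot":[0,0,0]},{"grip":0,"linear":[0,0,0],"rot":[0,0,0]},{"grip":-0.5,"linear":[0,0,0],"rot":[0,0,0]},{"grip":-1,"linear":[0,0,0],"rot":[0,0,0]},{"grip":-1,"linear":[0,0,0],"rot":[0,0,0]},{"grip":-1,"linear":[0,0,0],"rot":[0,0,0]},{"grip":-1,"linear":[0,0,0],"rot":[0,0,0]},{"grip":-1,"linear":[0,0,0],"rot":[0,0,0]}]' 35
python3 - <<'E'
from h import *
show()
# arc: chord steps in stand x,z -> tool y(=+stand x), tool z(=-world z)
s=state(); u=Rs.inv().apply(s['tcp_pos']-O); a=np.arcsin(-(u[0]+.001)/.14); print('u',u,'a0',a)
n=22; A=np.linspace(a,1.52,n+1)
for i in range(n):
    print(i+1, round(A[i+1],2), 'y',round(-.14*(np.sin(A[i+1])-np.sin(A[i]))/.03,2),'z',round(-.14*(np.cos(A[i+1])-np.cos(A[i]))/.03,2))
print(Rs.inv().apply(R.from_quat(s['eef_rot']).as_matrix()[:,1]))
E
```

```text
t: 5.18
tcp_pos: [0.6117, 0.1648, 0.1866]
eef_rot: [0.58, 0.815, 0.001, 0.002]
force: [-0.3, -4.4, 5.9]
width: 0.0119
gripper_force: 34.8
t 5.18 tcp [0.6117 0.1648 0.1866] x [-0.327  0.945 -0.002] z [ 0.005 -0.001 -1.   ] F [-0.3 -4.4  5.9] w 0.0119 gf 34.8 q [ 0.15  0.51 -0.03  1.03 -0.    1.39]
u [-0.01140541 -0.00152687  0.18660218] a0 0.0743929226039341
1 0.14 y -0.3 z 0.03
2 0.21 y -0.3 z 0.05
3 0.27 y -0.3 z 0.07
4 0.34 y -0.29 z 0.09
5 0.4 y -0.29 z 0.11
6 0.47 y -0.28 z 0.13
7 0.53 y -0.27 z 0.15
8 0.6 y -0.26 z 0.16
9 0.67 y -0.25 z 0.18
10 0.73 y -0.23 z 0.2
11 0.8 y -0.22 z 0.21
12 0.86 y -0.21 z 0.23
13 0.93 y -0.19 z 0.24
14 0.99 y -0.18 z 0.25
15 1.06 y -0.16 z 0.26
16 1.13 y -0.14 z 0.27
17 1.19 y -0.12 z 0.28
18 1.26 y -0.1 z 0.29
19 1.32 y -0.08 z 0.29
20 1.39 y -0.07 z 0.3
21 1.45 y -0.05 z 0.3
22 1.52 y -0.03 z 0.31
[ 0.99998409 -0.00397013  0.00400818]
```

```bash
python3 -m jog '[{"grip":-1,"linear":[0,-0.3,0.03],"rot":[0,0,0]},{"grip":-1,"linear":[0,-0.3,0.05],"rot":[0,0,0]},{"grip":-1,"linear":[0,-0.3,0.07],"rot":[0,0,0]},{"grip":-1,"linear":[0,-0.29,0.09],"rot":[0,0,0]},{"grip":-1,"linear":[0,-0.29,0.11],"rot":[0,0,0]},{"grip":-1,"linear":[0,-0.28,0.13],"rot":[0,0,0]},{"grip":-1,"linear":[0,-0.27,0.15],"rot":[0,0,0]},{"grip":-1,"linear":[0,-0.26,0.16],"rot":[0,0,0]},{"grip":-1,"linear":[0,-0.25,0.18],"rot":[0,0,0]},{"grip":-1,"linear":[0,-0.23,0.2],"rot":[0,0,0]},{"grip":-1,"linear":[0,-0.22,0.21],"rot":[0,0,0]}]'
python3 - <<'E'
from h import *
show(); s=state(); u=Rs.inv().apply(s['tcp_pos']-O); print(u, 'want',-.14*np.sin(.8)-.001,.0675+.14*np.cos(.8)-.0187)
E
```

```text
t: 6.1
tcp_pos: [0.5271, 0.1357, 0.1444]
eef_rot: [0.58, 0.815, 0.001, 0.002]
force: [3.5, -1.8, -0.5]
width: 0.0119
gripper_force: 35.9
t 6.1 tcp [0.5271 0.1357 0.1444] x [-0.327  0.945 -0.002] z [ 0.005 -0.    -1.   ] F [ 3.5 -1.8 -0.5] w 0.0119 gf 35.9 q [ 0.12  0.39 -0.34  0.84 -0.    1.35]
[-0.1009368  -0.0010284   0.14436233] want -0.1014298527259332 0.14633893930860317
```

```bash
python3 -m jog '[{"grip":-1,"linear":[0,-0.21,0.23],"rot":[0,0,0]},{"grip":-1,"linear":[0,-0.19,0.24],"rot":[0,0,0]},{"grip":-1,"linear":[0,-0.18,0.25],"rot":[0,0,0]},{"grip":-1,"linear":[0,-0.16,0.26],"rot":[0,0,0]},{"grip":-1,"linear":[0,-0.14,0.27],"rot":[0,0,0]},{"grip":-1,"linear":[0,-0.12,0.28],"rot":[0,0,0]},{"grip":-1,"linear":[0,-0.1,0.29],"rot":[0,0,0]},{"grip":-1,"linear":[0,-0.08,0.29],"rot":[0,0,0]},{"grip":-1,"linear":[0,-0.07,0.3],"rot":[0,0,0]},{"grip":-1,"linear":[0,-0.05,0.3],"rot":[0,0,0]},{"grip":-1,"linear":[0,-0.03,0.25],"rot":[0,0,0]},{"grip":-1,"linear":[0,0,0],"rot":[0,0,0]}]'
python3 - <<'E'
from h import *
show(); s=state(); u=Rs.inv().apply(s['tcp_pos']-O); print(u)
E
```

```text
t: 7.1
tcp_pos: [0.4883, 0.1225, 0.0527]
eef_rot: [0.58, 0.815, 0.0, 0.001]
force: [6.0, -3.3, -2.7]
width: 0.0117
gripper_force: 38.1
t 7.1 tcp [0.4883 0.1225 0.0527] x [-0.327  0.945 -0.001] z [ 0.001 -0.001 -1.   ] F [ 6.  -3.3 -2.7] w 0.0117 gf 38.1 q [ 0.1   0.44 -0.54  0.58 -0.    1.34]
[-0.14186345 -0.00067901  0.05268919]
```

```bash
python3 -m jog '[{"grip":-0.5,"linear":[0,0,0],"rot":[0,0,0]},{"grip":-0.3,"linear":[0,0,0],"rot":[0,0,0]},{"grip":-0.3,"linear":[0,0,0],"rot":[0,0,0]},{"grip":-0.3,"linear":[0,0,0],"rot":[0,0,0]},{"grip":-0.3,"linear":[0,0,-0.4],"rot":[0,0,0]},{"grip":0,"linear":[0,0,-1],"rot":[0,0,0]},{"grip":0.5,"linear":[0,0,-1],"rot":[0,0,0]},{"grip":1,"linear":[0,0,-1],"rot":[0,0,0]},{"grip":1,"linear":[0,0,-1],"rot":[0,0,0]},{"grip":1,"linear":[0,0,-1],"rot":[0,0,0]},{"grip":1,"linear":[0,0,-1],"rot":[0,0,0]}]'
python3 - <<'E'
from h import *
show()
a=np.radians(48); m=np.array([np.sin(a),0,np.cos(a)]); d=np.array([np.cos(a),0,-np.sin(a)])
neck=np.array([.019,0,.098])+.0325*m; tcp=neck+.0187*d; pre=tcp-.13*d
Rt=tool(Rs.apply(-m),Rs.apply(d))
# first yaw only with tool down, then tilt
Rd=tool(Rs.apply([-1,0,0]),[0,0,-1]); pm=O+Rs.apply([-.06,0,.27])
plan(pm,Rd,24); plan(O+Rs.apply(pre),Rt,12,(pm,Rd)); print(O+Rs.apply(pre))
E
```

```text
t: 8.02
tcp_pos: [0.4868, 0.1231, 0.2474]
eef_rot: [0.58, 0.815, -0.0, -0.0]
force: [0.6, 0.8, -1.0]
width: 0.0854
gripper_force: 0.0
t 8.02 tcp [0.4868 0.1231 0.2474] x [-0.328  0.945  0.001] z [-0.001  0.    -1.   ] F [ 0.6  0.8 -1. ] w 0.0854 gf 0.0 q [ 0.1   0.23 -0.29  1.06  0.    1.34]
24 rows linear [-0.09  0.09 -0.03] rot [ 0.   -0.   -0.94]
12 rows linear [-0.01  0.    0.21] rot [ 0.   -0.88  0.  ]
[0.59243981 0.15964314 0.20245876]
```

```bash
python3 -m jog '[{"grip":1,"linear":[-0.09,0.09,-0.03],"rot":[0,0,-0.94]},{"grip":1,"linear":[-0.09,0.09,-0.03],"rot":[0,0,-0.94]},{"grip":1,"linear":[-0.09,0.09,-0.03],"rot":[0,0,-0.94]},{"grip":1,"linear":[-0.09,0.09,-0.03],"rot":[0,0,-0.94]},{"grip":1,"linear":[-0.09,0.09,-0.03],"rot":[0,0,-0.94]},{"grip":1,"linear":[-0.09,0.09,-0.03],"rot":[0,0,-0.94]},{"grip":1,"linear":[-0.09,0.09,-0.03],"rot":[0,0,-0.94]},{"grip":1,"linear":[-0.09,0.09,-0.03],"rot":[0,0,-0.94]},{"grip":1,"linear":[-0.09,0.09,-0.03],"rot":[0,0,-0.94]},{"grip":1,"linear":[-0.09,0.09,-0.03],"rot":[0,0,-0.94]},{"grip":1,"linear":[-0.09,0.09,-0.03],"rot":[0,0,-0.94]},{"grip":1,"linear":[-0.09,0.09,-0.03],"rot":[0,0,-0.94]}]'
python3 -m jog '[{"grip":1,"linear":[-0.09,0.09,-0.03],"rot":[0,0,-0.94]},{"grip":1,"linear":[-0.09,0.09,-0.03],"rot":[0,0,-0.94]},{"grip":1,"linear":[-0.09,0.09,-0.03],"rot":[0,0,-0.94]},{"grip":1,"linear":[-0.09,0.09,-0.03],"rot":[0,0,-0.94]},{"grip":1,"linear":[-0.09,0.09,-0.03],"rot":[0,0,-0.94]},{"grip":1,"linear":[-0.09,0.09,-0.03],"rot":[0,0,-0.94]},{"grip":1,"linear":[-0.09,0.09,-0.03],"rot":[0,0,-0.94]},{"grip":1,"linear":[-0.09,0.09,-0.03],"rot":[0,0,-0.94]},{"grip":1,"linear":[-0.09,0.09,-0.03],"rot":[0,0,-0.94]},{"grip":1,"linear":[-0.09,0.09,-0.03],"rot":[0,0,-0.94]},{"grip":1,"linear":[-0.09,0.09,-0.03],"rot":[0,0,-0.94]},{"grip":1,"linear":[-0.09,0.09,-0.03],"rot":[0,0,-0.94]}]'
python3 -m jog '[{"grip":1,"linear":[-0.01,0,0.21],"rot":[0,-0.88,0]},{"grip":1,"linear":[-0.01,0,0.21],"rot":[0,-0.88,0]},{"grip":1,"linear":[-0.01,0,0.21],"rot":[0,-0.88,0]},{"grip":1,"linear":[-0.01,0,0.21],"rot":[0,-0.88,0]},{"grip":1,"linear":[-0.01,0,0.21],"rot":[0,-0.88,0]},{"grip":1,"linear":[-0.01,0,0.21],"rot":[0,-0.88,0]},{"grip":1,"linear":[-0.01,0,0.21],"rot":[0,-0.88,0]},{"grip":1,"linear":[-0.01,0,0.21],"rot":[0,-0.88,0]},{"grip":1,"linear":[-0.01,0,0.21],"rot":[0,-0.88,0]},{"grip":1,"linear":[-0.01,0,0.21],"rot":[0,-0.88,0]},{"grip":1,"linear":[-0.01,0,0.21],"rot":[0,-0.88,0]},{"grip":1,"linear":[-0.01,0,0.21],"rot":[0,-0.88,0]}]'
python3 - <<'E'
from h import *
show(); im,W=cloud('wrist'); cv2.imwrite('pics/w2.png',im[...,::-1])
im2,S=cloud('side'); cv2.imwrite('pics/s2.png',im2[195:325,150:310,::-1])
np.save('w2.npy',W)
P=W.reshape(-1,3); L=Rs.inv().apply(np.nan_to_num(P-O,nan=9))
t=L-[.019,0,.098]; a=np.radians(48); m=np.array([np.sin(a),0,np.cos(a)]); n=np.array([-np.cos(a),0,np.sin(a)])
al=t@m; nn=t@n
for lo,hi in((.005,.02),(.02,.035),(.035,.05),(.05,.062),(.07,.09),(.09,.11),(.11,.13)):
    k=(al>lo)&(al<hi)&(abs(L[:,1])<.035)&(abs(nn)<.035); q=L[k][:,1]
    if k.sum()>20: print(lo,hi,k.sum(),'y',np.round(np.percentile(q,[3,50,97]),4),'n top',np.round(np.percentile(nn[k],[50,95,98]),4))
q=S.reshape(-1,3); q=Rs.inv().apply(np.nan_to_num(q-O,nan=9)); k=(q[:,0]<-.1)&(q[:,0]>-.18)&(abs(q[:,1])<.07)&(q[:,2]>.04)&(q[:,2]<.12); print('bar now',k.sum(),np.round(np.percentile(q[k],[5,50,95],axis=0),3))
E
```

```text
t: 9.02
tcp_pos: [0.5316, 0.1191, 0.2566]
eef_rot: [0.221, 0.975, 0.0, -0.001]
force: [-1.2, 0.4, 0.1]
width: 0.0851
gripper_force: 0.0
t: 10.02
tcp_pos: [0.5658, 0.1478, 0.2673]
eef_rot: [-0.17, 0.985, 0.0, -0.001]
force: [-0.8, 0.4, 0.7]
width: 0.0852
gripper_force: 0.0
t: 11.02
tcp_pos: [0.5918, 0.157, 0.1991]
eef_rot: [-0.157, 0.919, 0.061, 0.356]
force: [0.2, -0.2, -0.4]
width: 0.0858
gripper_force: 0.0
t 11.02 tcp [0.5918 0.157  0.1991] x [-0.697 -0.245 -0.674] z [ 0.636  0.224 -0.738] F [ 0.2 -0.2 -0.4] w 0.0858 gf 0.0 q [ 0.04  0.11 -0.91 -0.16  0.2  -0.22]
0.005 0.02 706 y [-0.0113 -0.0006  0.0108] n top [0.008  0.01   0.0103]
0.02 0.035 665 y [-0.0114 -0.0006  0.0104] n top [0.0079 0.0099 0.0103]
0.035 0.05 625 y [-0.0107  0.0002  0.0109] n top [0.0079 0.0098 0.0101]
0.05 0.062 491 y [-0.0111 -0.0005  0.0108] n top [0.0077 0.0097 0.01  ]
0.07 0.09 1459 y [-0.0207 -0.0005  0.0198] n top [0.0167 0.0196 0.02  ]
0.09 0.11 1433 y [-0.0211 -0.0005  0.0203] n top [0.0174 0.0204 0.0207]
0.11 0.13 1408 y [-0.0221 -0.0005  0.0214] n top [0.0181 0.0212 0.0215]
bar now 449 [[-0.146 -0.054  0.074]
 [-0.14   0.011  0.08 ]
 [-0.105  0.061  0.083]]
```

View pics/w2.png

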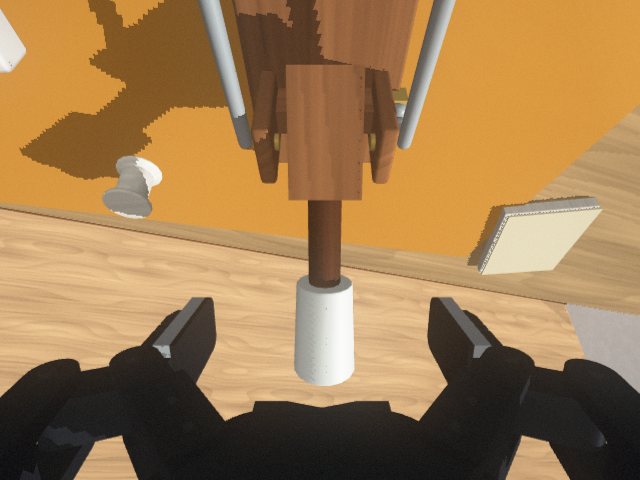

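The wrist picture shows the handle folded back at the top, the bare neck at (324,240), the head at (324,330) and the fingers straddling the axis. The side depth puts the bar centre at about 75 mm high, so it is seated.

```bash
python3 - <<'E'
from h import *
a=np.radians(48); m=np.array([np.sin(a),0,np.cos(a)]); d=np.array([np.cos(a),0,-np.sin(a)])
neck=np.array([.019,-.0005,.098])+.0325*m+.002*d; tcp=neck+.0187*d
Rt=tool(Rs.apply(-m),Rs.apply(d))
mid=tcp-.06*d; M=O+Rs.apply(mid); plan(M,Rt,3); plan(O+Rs.apply(tcp),Rt,3,(M,Rt)); print(O+Rs.apply(tcp))
E
```

```text
3 rows linear [-0.09  0.01  0.77] rot [ 0.01 -0.01 -0.  ]
3 rows linear [-0.   -0.    0.67] rot [0. 0. 0.]
[0.67596216 0.18837665 0.10436365]
```

```bash
python3 -m jog '[{"grip":1,"linear":[-0.09,0.01,0.77],"rot":[0,0,0]},{"grip":1,"linear":[-0.09,0.01,0.77],"rot":[0,0,0]},{"grip":1,"linear":[-0.09,0.01,0.77],"rot":[0,0,0]},{"grip":1,"linear":[0,0,0.67],"rot":[0,0,0]},{"grip":1,"linear":[0,0,0.67],"rot":[0,0,0]},{"grip":1,"linear":[0,0,0.67],"rot":[0,0,0]},{"grip":1,"linear":[0,0,0],"rot":[0,0,0]},{"grip":1,"linear":[0,0,0],"rot":[0,0,0]}]'
python3 - <<'E'
from h import *
show()
E
```

```text
t: 11.78
tcp_pos: [0.6801, 0.1887, 0.1077]
eef_rot: [-0.157, 0.92, 0.061, 0.354]
force: [0.1, 0.6, 0.6]
width: 0.0851
gripper_force: 0.0
t 11.78 tcp [0.6801 0.1887 0.1077] x [-0.7   -0.246 -0.67 ] z [ 0.632  0.223 -0.742] F [0.1 0.6 0.6] w 0.0851 gf 0.0 q [ 0.1   0.43 -0.78 -0.36  0.16 -0.18]
```

```bash
python3 -m jog '[{"grip":0.3,"linear":[0.1,0,0],"rot":[0,0,0]},{"grip":0,"linear":[0,0,0],"rot":[0,0,0]},{"grip":-1,"linear":[0,0,0],"rot":[0,0,0]},{"grip":-1,"linear":[0,0,0],"rot":[0,0,0]},{"grip":-1,"linear":[0,0,0],"rot":[0,0,0]},{"grip":-1,"linear":[0,0,0],"rot":[0,0,0]},{"grip":-1,"linear":[0,0,0],"rot":[0,0,0]},{"grip":-1,"linear":[0,0,0],"rot":[0,0,0]}]' 100
python3 - <<'E'
from h import *
show()
a=np.radians(48); m=np.array([np.sin(a),0,np.cos(a)]); r=R.from_quat(state()['eef_rot'])
print('m in tool',r.inv().apply(Rs.apply(m)))
E
```

```text
t: 12.45
tcp_pos: [0.6783, 0.1872, 0.1075]
eef_rot: [-0.156, 0.919, 0.06, 0.356]
force: [-4.5, -2.1, 5.7]
width: 0.0211
gripper_force: 97.5
t 12.45 tcp [0.6783 0.1872 0.1075] x [-0.698 -0.244 -0.673] z [ 0.635  0.222 -0.74 ] F [-4.5 -2.1  5.7] w 0.0211 gf 97.5 q [ 0.09  0.43 -0.79 -0.37  0.16 -0.18]
m in tool [-9.99985382e-01  4.17260168e-04  5.39084851e-03]
```

```bash
python3 -m jog '[{"grip":-1,"linear":[-0.2,0,0],"rot":[0,0,0]},{"grip":-1,"linear":[-0.3,0,0],"rot":[0,0,0]},{"grip":-1,"linear":[-0.4,0,0],"rot":[0,0,0]},{"grip":-1,"linear":[-0.4,0,0],"rot":[0,0,0]},{"grip":-1,"linear":[-0.4,0,0],"rot":[0,0,0]},{"grip":-1,"linear":[-0.4,0,0],"rot":[0,0,0]},{"grip":-1,"linear":[-0.4,0,0],"rot":[0,0,0]},{"grip":-1,"linear":[-0.4,0,0],"rot":[0,0,0]},{"grip":-1,"linear":[-0.4,0,0],"rot":[0,0,0]},{"grip":-1,"linear":[-0.4,0,0],"rot":[0,0,0]},{"grip":-1,"linear":[-0.3,0,0],"rot":[0,0,0]}]'
python3 - <<'E'
from h import *
show()
E
```

```text
t: 13.37
tcp_pos: [0.7615, 0.217, 0.1865]
eef_rot: [-0.157, 0.92, 0.06, 0.354]
force: [-0.1, 0.7, -2.9]
width: 0.0207
gripper_force: 97.9
t 13.37 tcp [0.7615 0.217  0.1865] x [-0.7   -0.245 -0.671] z [ 0.633  0.222 -0.742] F [-0.1  0.7 -2.9] w 0.0207 gf 97.9 q [ 0.13  0.42 -0.5  -0.07  0.14 -0.15]
```

```bash
python3 -m jog '[{"grip":-1,"linear":[0,0,0],"rot":[0,0,0]},{"grip":-1,"linear":[0,0,0],"rot":[0,0,0]},{"grip":-1,"linear":[0,0,0],"rot":[0,0,0]},{"grip":-1,"linear":[0,0,0],"rot":[0,0,0]},{"grip":-1,"linear":[-0.45,0,-0.5],"rot":[0,0,0]},{"grip":-1,"linear":[-0.45,0,-0.5],"rot":[0,0,0]},{"grip":-1,"linear":[-0.45,0,-0.5],"rot":[0,0,0]},{"grip":-1,"linear":[-0.3,0,-0.33],"rot":[0,0,0]}]'
python3 - <<'E'
from h import *
show()
f=lambda y:(tool([-np.cos(y),-np.sin(y),0],[0,0,-1]))
y=-.1; pf=np.array([.612-.0655*np.cos(y),-.143-.0655*np.sin(y),.20])
plan(pf,f(y),24); print(pf)
s=state(); p,r=s['tcp_pos'],R.from_quat(s['eef_rot'])
mid=np.array([.63,.06,.24]); plan(mid,f(.12),14); plan(pf,f(y),12,(mid,f(.12)))
E
```

```text
t: 14.03
tcp_pos: [0.7617, 0.2169, 0.2627]
eef_rot: [-0.157, 0.919, 0.061, 0.356]
force: [0.0, 0.9, -2.3]
width: 0.0209
gripper_force: 98.0
t 14.03 tcp [0.7617 0.2169 0.2627] x [-0.698 -0.245 -0.673] z [ 0.635  0.223 -0.74 ] F [ 0.   0.9 -2.3] w 0.0209 gf 98.0 q [ 0.13  0.32 -0.41  0.11  0.14 -0.15]
24 rows linear [ 0.37 -0.46 -0.07] rot [0.1  0.43 0.25]
[ 0.54682723 -0.13646091  0.2       ]
14 rows linear [ 0.39 -0.29 -0.11] rot [0.08 0.75 0.21]
12 rows linear [ 0.24 -0.54  0.11] rot [0.   0.   0.26]
```

```bash
python3 -m jog '[{"grip":-1,"linear":[0.39,-0.29,-0.11],"rot":[0.08,0.75,0.21]},{"grip":-1,"linear":[0.39,-0.29,-0.11],"rot":[0.08,0.75,0.21]},{"grip":-1,"linear":[0.39,-0.29,-0.11],"rot":[0.08,0.75,0.21]},{"grip":-1,"linear":[0.39,-0.29,-0.11],"rot":[0.08,0.75,0.21]},{"grip":-1,"linear":[0.39,-0.29,-0.11],"rot":[0.08,0.75,0.21]},{"grip":-1,"linear":[0.39,-0.29,-0.11],"rot":[0.08,0.75,0.21]},{"grip":-1,"linear":[0.39,-0.29,-0.11],"rot":[0.08,0.75,0.21]},{"grip":-1,"linear":[0.39,-0.29,-0.11],"rot":[0.08,0.75,0.21]},{"grip":-1,"linear":[0.39,-0.29,-0.11],"rot":[0.08,0.75,0.21]},{"grip":-1,"linear":[0.39,-0.29,-0.11],"rot":[0.08,0.75,0.21]},{"grip":-1,"linear":[0.39,-0.29,-0.11],"rot":[0.08,0.75,0.21]},{"grip":-1,"linear":[0.39,-0.29,-0.11],"rot":[0.08,0.75,0.21]}]'
python3 -m jog '[{"grip":-1,"linear":[0.39,-0.29,-0.11],"rot":[0.08,0.75,0.21]},{"grip":-1,"linear":[0.39,-0.29,-0.11],"rot":[0.08,0.75,0.21]},{"grip":-1,"linear":[0,0,0],"rot":[0,0,0]}]'
python3 - <<'E'
from h import *
show()
f=lambda y:(tool([-np.cos(y),-np.sin(y),0],[0,0,-1]))
y=-.1; pf=np.array([.612-.0655*np.cos(y),-.143-.0655*np.sin(y),.19]); plan(pf,f(y),12)
E
```

```text
t: 15.03
tcp_pos: [0.6502, 0.0806, 0.2344]
eef_rot: [-0.076, 0.996, 0.009, 0.051]
force: [0.5, 0.4, -3.1]
width: 0.0206
gripper_force: 97.9
t: 15.28
tcp_pos: [0.6298, 0.059, 0.2389]
eef_rot: [-0.06, 0.998, 0.0, -0.001]
force: [0.5, 0.0, -3.7]
width: 0.0206
gripper_force: 97.9
t 15.28 tcp [0.6298 0.059  0.2389] x [-0.993 -0.121  0.001] z [-0.001  0.    -1.   ] F [ 0.5  0.  -3.7] w 0.0206 gf 97.9 q [-0.02  0.48  0.06  1.15  0.   -0.14]
12 rows linear [ 0.24 -0.54  0.14] rot [ 0.   -0.    0.26]
```

```bash
python3 -m jog '[{"grip":-1,"linear":[0.24,-0.54,0.14],"rot":[0,0,0.26]},{"grip":-1,"linear":[0.24,-0.54,0.14],"rot":[0,0,0.26]},{"grip":-1,"linear":[0.24,-0.54,0.14],"rot":[0,0,0.26]},{"grip":-1,"linear":[0.24,-0.54,0.14],"rot":[0,0,0.26]},{"grip":-1,"linear":[0.24,-0.54,0.14],"rot":[0,0,0.26]},{"grip":-1,"linear":[0.24,-0.54,0.14],"rot":[0,0,0.26]},{"grip":-1,"linear":[0.24,-0.54,0.14],"rot":[0,0,0.26]},{"grip":-1,"linear":[0.24,-0.54,0.14],"rot":[0,0,0.26]},{"grip":-1,"linear":[0.24,-0.54,0.14],"rot":[0,0,0.26]},{"grip":-1,"linear":[0.24,-0.54,0.14],"rot":[0,0,0.26]},{"grip":-1,"linear":[0.24,-0.54,0.14],"rot":[0,0,0.26]},{"grip":-1,"linear":[0.24,-0.54,0.14],"rot":[0,0,0.26]}]'
python3 -m jog '[{"grip":-1,"linear":[0,0,0],"rot":[0,0,0]},{"grip":-1,"linear":[0,0,0],"rot":[0,0,0]},{"grip":-1,"linear":[0,0,0],"rot":[0,0,0]},{"grip":-1,"linear":[0,0,0],"rot":[0,0,0]}]'
python3 - <<'E'
from h import *
show()
pts=[]
for n in('scene','side'):
    im,W=cloud(n)
    if n=='scene': cv2.imwrite('pics/f_scene.png',im[...,::-1])
    P=W.reshape(-1,3); k=(P[:,2]>.12)&(P[:,2]<.26)&(abs(P[:,1]+.143)<.06)&(P[:,0]>.585)&(P[:,0]<.72)
    H=P[k]; print(n,len(H),np.round(np.percentile(H,[1,50,99],axis=0),3))
    for lo,hi in((.59,.61),(.61,.63),(.63,.65)):
        q=H[(H[:,0]>lo)&(H[:,0]<hi)]; 
        if len(q)>20: print(lo,np.round(np.percentile(q[:,2],[2,98]),3),np.round(np.percentile(q[:,1],[2,98]),3))
    q=Rs.inv().apply(np.nan_to_num(P-O,nan=9)); k=(q[:,0]<-.1)&(q[:,0]>-.18)&(abs(q[:,1])<.07)&(q[:,2]>.04)&(q[:,2]<.12); print('bar',k.sum(),np.round(np.percentile(q[k],[5,50,95],axis=0),3))
E
```

```text
t: 16.28
tcp_pos: [0.5484, -0.1359, 0.1882]
eef_rot: [0.048, 0.999, 0.001, 0.002]
force: [-0.3, -0.6, -2.8]
width: 0.0214
gripper_force: 98.1
t: 16.62
tcp_pos: [0.5489, -0.1348, 0.1888]
eef_rot: [0.047, 0.999, 0.001, 0.001]
force: [0.3, 0.7, -3.4]
width: 0.021
gripper_force: 98.2
t 16.62 tcp [ 0.5489 -0.1348  0.1888] x [-0.996  0.094 -0.002] z [ 0.002  0.001 -1.   ] F [ 0.3  0.7 -3.4] w 0.021 gf 98.2 q [-0.37  0.38 -0.22  0.96  0.   -0.28]
scene 900 [[ 0.587 -0.168  0.183]
 [ 0.644 -0.145  0.221]
 [ 0.656 -0.121  0.231]]
0.59 [0.213 0.23 ] [-0.161 -0.12 ]
0.61 [0.213 0.231] [-0.164 -0.122]
0.63 [0.189 0.231] [-0.168 -0.123]
bar 360 [[-0.145 -0.062  0.072]
 [-0.136 -0.005  0.078]
 [-0.105  0.055  0.083]]
side 335 [[ 0.587 -0.144  0.19 ]
 [ 0.626 -0.121  0.215]
 [ 0.655 -0.115  0.231]]
0.59 [0.193 0.223] [-0.124 -0.114]
0.61 [0.192 0.228] [-0.132 -0.116]
0.63 [0.192 0.231] [-0.142 -0.117]
bar 451 [[-0.146 -0.055  0.074]
 [-0.14   0.01   0.08 ]
 [-0.105  0.061  0.083]]
```

View pics/f_scene.png

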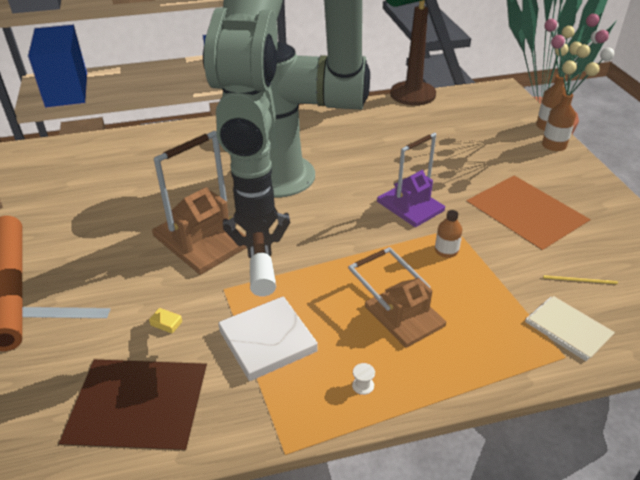

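The picture shows the maul level in the gripper at (262,270), its head over the slab (267,337), the handle folded and the bystanders untouched. The head is about 17.5 cm above the slab, so I lower it by 2.4 cm, settle and hand in.

```bash
python3 -m jog '[{"grip":-1,"linear":[0.05,0,0.2],"rot":[0,0,0]},{"grip":-1,"linear":[0.05,0,0.2],"rot":[0,0,0]},{"grip":-1,"linear":[0.05,0,0.2],"rot":[0,0,0]},{"grip":-1,"linear":[0,0,0.2],"rot":[0,0,0]},{"grip":-1,"linear":[0,0,0],"rot":[0,0,0]},{"grip":-1,"linear":[0,0,0],"rot":[0,0,0]},{"grip":-1,"linear":[0,0,0],"rot":[0,0,0]},{"grip":-1,"linear":[0,0,0],"rot":[0,0,0]},{"grip":-1,"linear":[0,0,0],"rot":[0,0,0]},{"grip":-1,"linear":[0,0,0],"rot":[0,0,0]},{"grip":-1,"linear":[0,0,0],"rot":[0,0,0]},{"grip":-1,"linear":[0,0,0],"rot":[0,0,0]}]'
python3 - <<'E'
from h import *
show(); print(job_done())
E
```

```text
t: 17.72
tcp_pos: [0.5439, -0.135, 0.1648]
eef_rot: [0.047, 0.999, 0.001, 0.001]
force: [0.1, -0.6, -3.3]
width: 0.0207
gripper_force: 98.2
t 17.72 tcp [ 0.5439 -0.135   0.1648] x [-0.996  0.095 -0.001] z [ 0.001  0.001 -1.   ] F [ 0.1 -0.6 -3.3] w 0.0207 gf 98.2 q [-0.38  0.4  -0.27  0.91  0.   -0.28]
the job is handed in; nothing more can be done
None
```

I folded the handle back into its end detent, and the job is handed in with the maul held level and its head about 15 cm above the middle of the slab, at 17.7 s of the 58 s allowed; no verdict was returned.

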